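# Hold a circuit board home in the locating corner

## Task

Pick up the small green circuit board from the grey rest pad and lay it flat on the aluminium locating fixture, then press it gently into the corner so that one long edge bears flush on the pair of side stops and one short edge bears on the end stop at the same time (either way round will do). Finish while still holding it there: keep the fingers on the board, pushing it against all the stops, and do not let go. Leave the other things on the bench where they are.

Things in the scene. Friction and masses are not known exactly. Their poses are not given: they have to be found in the camera images.
- board_center (a point): centre of the loose green circuit board, in the middle of its sheet. The sheet is 42 mm (own x) by 60 mm (own y) and 2 mm thick; it stands on four 8 mm legs under its corners, so this point is 9 mm above whatever the board stands on (it starts on the rest pad). A few flat parts rise to 2 mm above this point. About 20 g. It can be gripped from above by its two long edges (42 mm apart), half-way along, with the fingertips reaching some 6 mm below this point. Own z is up.
- board: the same circuit board, origin centred under its legs (9 mm below the point board_center), same axes
- rest_pad: grey flat pad fixed to the bench, 130 (own x) x 100 (own y) x 6 mm high, origin centred on its underside; the board starts on it
- fixture: pale aluminium locating plate fixed to the bench, 130 (own x) x 110 (own y) x 12 mm high, origin centred on its underside, so its top is 12 mm above it. Three dark steel stop blocks stand on it, 14 mm high above the plate (tops 26 mm above the bench); the rest of the plate is flat and free. A board pressed fully home has its centre straight above this origin, 21 mm up, with its 60 mm length along the fixture's x axis: push toward the fixture's +x and +y.
- side_stops: the pair of fixed side stops on the fixture (same origin and axes as the fixture): two blocks, 12 mm along x, 14 mm along y, centred at x = -26 and +26 mm, y = 28 mm. Their bearing faces look to -y at y = 21 mm. The space between them, 40 mm wide, is open, so that a finger on the middle of the board's long edge can go in between.
- end_stop: the single fixed end stop on the fixture (same origin and axes as the fixture): a block 14 mm along x, 28 mm along y, centred at x = 37, y = 0 mm. Its bearing face looks to -x at x = 30 mm.
- loupe: black stand loupe, 41 mm across, 36 mm high, loose, on the robot's side, between pad and fixture; leave alone. Origin centred on its underside
- tweezers: straight steel tweezers, 13 x 125 (own y) x 9 mm, loose, lying between the pad and the fixture; leave alone. Origin under its middle
- cutters: side cutters, 40 x 121 (own y) x 11 mm, loose, lying at the right; leave alone. Origin under its middle
- reel: small black part reel lying flat, 84 mm across, 12 mm high, loose, at the back left; leave alone. Origin under its middle
- tape_roll: roll of tan tape lying flat, 100 mm across, 25 mm high, loose, at the right; leave alone. Origin under its middle
- solder_spool: spool of solder standing on end, 56 mm across, 45 mm high, loose, near right; leave alone. Origin under its middle
There are look-alikes about, which are no part of the job. Of the things that look like the board, the largest one is meant.

How it is judged:
On the way:
1. the board is picked up clear of the rest pad (height (world z) of board_center above 0.035 m and contact force between board and rest_pad below 0.01 N and contact force between board and the fingers above 0.3 N), for 0.2 s.
At the end, for the whole second after the job is handed in: Board flat on the plate (0.06 rad; centre 18 to 23.5 mm above the fixture underside), length along fixture x within 0.035 rad, centre -2 to +3 mm from home on both axes, at rest, over 1 N on the side stops and over 1 N on the end stop at once, fingers on the board, through the last second (contact force between board and side_stops above 1 N and contact force between board and end_stop above 1 N and contact force between board and the fingers above 0.5 N and x of board_center in the frame of fixture between -0.002 and 0.003 m and y of board_center in the frame of fixture between -0.002 and 0.003 m and z of board_center in the frame of fixture between 0.018 and 0.0235 m and angle between the y axis of board_center and the x axis of fixture, either way round below 0.035 rad and angle between board_center's own z axis and vertical below 0.06 rad and linear speed of board below 0.02 m/s); the arm keeps its last pose, push and grip.
It fails at once if the board is rammed into a stop (more than 40 N) (contact force between board and side_stops above 40 N or contact force between board and end_stop above 40 N).
It fails at once if another thing on the bench is moved by more than 20 mm (distance of any of loupe, tweezers, cutters, reel, tape_roll, solder_spool from where it was at the start of the episode above 0.02 m).
It also fails if it takes over 58 s, if anything falls off the work surface, if the arm or the gripper's body presses on something with over 40 N, if the wrist force passes 120 N, or if a joint passes its speed limit or range.

## Robot

A 7-joint arm with a two-finger parallel gripper is mounted at the origin on the work surface; the furniture and walls round the work are solid. World frame = base frame: x ahead of the robot, y to its left, z up, the work surface at z = 0. Lengths are in m, angles in rad, forces in N, time in s.
With the tool pointing down it reaches from about 0.4 to 0.85 m from the base axis. Payload 6.9 kg.
Tool frame: the origin (TCP) lies at the very end of the fingers, on their centre line; the grasp point (between the pads) lies 19 mm behind it; z points along the fingers, y is the direction in which the jaws open and shut (so a half turn about z gives the same grasp; the last joint's range is limited). The gripper opens to 85 mm and grips with 20 to 120 N. Pads are 22 mm wide; open, the fingers measure 114 mm over their backs; the gripper's body (76 mm by 85 mm) begins 54 mm behind the grasp point. The pads swing forward as they close: fully open they stand 13 mm farther back than shut.
Start: joints at [-1.03, 0.507, -0.238, 1.5, 0.126, 1.149, -0.155], TCP at [0.263, 0.567, 0.231] pointing down, gripper open.
Joint ranges: [-3.08, 3.08], [-0.24, 2.05], [-1.43, 1.35], [0, 2.5], [-1.52, 4.66], [0.17, 1.96], [-2.89, 2.89]. Speed limits (rad/s): [2.39, 2.39, 3.14, 3.14, 3.14, 3.14, 3.14].

## Interface

Orientations are given as [roll, pitch, yaw] about the fixed x, y, z axes, in that order (R = Rz(yaw) Ry(pitch) Rx(roll)).
In Python, from cell import r gives the robot as it stands. The module is installed in compiled form; this text tells all that it offers.
- The arm moves only by the tool carry_out, never from a script. Its argument "commands" is a list that holds one entry, the list of rows, each a list of 7 numbers: the turn, a rotation vector about the tool's x, y, z in rad, then the shift along the tool's x, y, z in cm, then the opening, from -1 (shut) to 1 (fully open), so that 0 is half open. In form: [[[wx, wy, wz, tx, ty, tz, fingers], ...]]. A call has 1 to 20 rows; each row is the pose to reach, as a shift and turn from the pose commanded when the call began, along the tool's axes at that moment; what a row does not reach only later rows make up. A row lasts 1/8 s, in which the tool goes at most 62.5 mm and 10.7 degrees, less where a joint would pass 70% of its speed; a pose out of reach is approached as far as the arm can. A call with a gripper value outside its range is refused whole. The fingers move at their own pace and stop on an object; the grip force is fixed at half the most. Time passes only in rows, so rows that repeat a pose let the fingers close. It gives the time, the measured TCP pose, the force and the opening at its end, in the units of the state.
- r.get_state(): the state, without advancing time (a new reading comes with each control period).
- r.snapshot(name): name is "side" or "top"; returns a dict with "image" (480x640x3 uint8, blue, green, red), "intrinsics" (3x3 intrinsics, pixels), "R" (3x3) and "t" (3): a world point X has camera coordinates R X + t. Camera axes: x right, y down, z forward; pixel columns grow to the right and rows downward; lengths in m; the calibration is good to about 2 mm. A picture is of the moment at which its call begins. There is no depth.
- r.sign_off(): hands the job in, once; it reports no verdict.
The state is a dict: "clock": time; "qpos": joint angles; "qd": joint speeds; "joint_torque": joint torques, N m; "eef_pos": TCP position; "tool_rot": TCP orientation; "contact_force": force on the tool from outside, world axes, zero at the start; "torque": the same for the moment, N m; "gripper_width": opening from 0.0 (shut) to 1.0 (fully open).
Only numpy, scipy, OpenCV 4.12 (cv2) and the standard library are available. Lean on these libraries where they do the work, as an engineer would, in place of code of your own. Each camera call takes 0.05 s, during which the arm holds its last target.

## Working session

There is one attempt and no reset: what is moved stays moved. The work goes in short steps, Python scripts to look and compute and a tool call to move; the robot and the scene stay as the last step left them, time stands still between calls to the robot, and variables do not carry over. Pictures are saved under pics/ and viewed, and the job is handed in when it is done.

Besides the shell and the picture viewer there is one more tool, called after ">>>" as name(argument=value, ...) on one line, values as JSON. carry_out: Moves the arm, as the interface text tells. Its arguments: {"type":"object","properties":{"commands":{"type":"array","items":{"type":"array","items":{"type":"array","items":{"type":"number"}}}}},"required":["commands"]}

```bash
mkdir -p pics; cat > h.py <<'E'
import numpy as np,cv2
from cell import r
def snap(cam,name):
    s=r.snapshot(cam); cv2.imwrite(f'pics/{name}.png',s['image']); np.savez(f'pics/{name}.npz',**{k:np.array(s[k]) for k in s}); return s
def ray(s,u,v,z):
    K=np.array(s['intrinsics']);R=np.array(s['R']);t=np.array(s['t'])
    c=-R.T@t; d=R.T@np.linalg.inv(K)@np.array([u,v,1.]); return c+d*(z-c[2])/d[2]
def proj(s,X):
    p=np.array(s['intrinsics'])@(np.array(s['R'])@np.array(X)+np.array(s['t'])); return p[:2]/p[2]
E
python3 - <<'E'
from h import *
for c in('top','side'):
    s=snap(c,c+'0'); print(c,-np.array(s['R']).T@s['t'])
print(r.get_state())
E
```

```text
top [ 0.24215685 -0.18540497  1.08783731]
side [ 0.4549521  -0.82407352  0.63964294]
{'clock': 0.1, 'qpos': array([-1.03048034,  0.50828692, -0.23752801,  1.50102741,  0.12569382,
        1.14894454, -0.154823  ]), 'qd': array([-8.75080177e-05, -2.54893300e-03, -1.12285028e-03, -4.45234291e-04,
       -3.94156253e-04, -7.51419293e-04, -6.78769444e-04]), 'joint_torque': array([-4.49023792e-03, -6.21830320e+01, -2.19419830e+00, -2.50204879e+01,
        1.25765428e-02,  7.91623257e-03,  6.65646439e-06]), 'eef_pos': array([0.26315012, 0.56638935, 0.2304978 ]), 'tool_rot': array([-3.13991454e+00,  2.80942882e-05,  2.70675922e+00]), 'contact_force': array([ 0.00058122, -0.16320296,  0.01104667]), 'torque': array([ 0.01615412, -0.00971337, -0.01322647]), 'gripper_width': 1.0019884414639277}
```

View pics/top0.png

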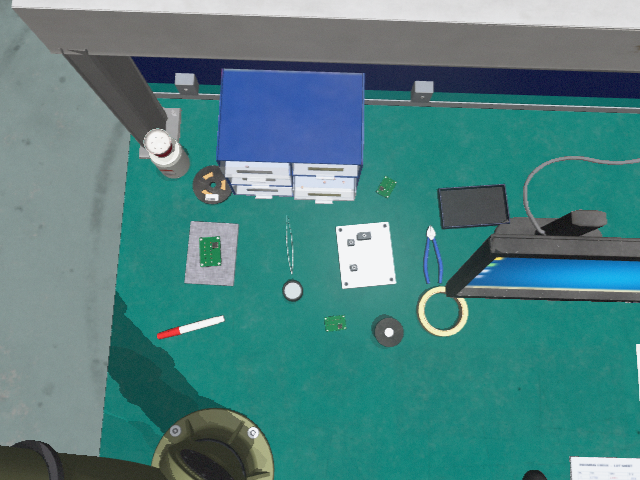

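View pics/side0.png

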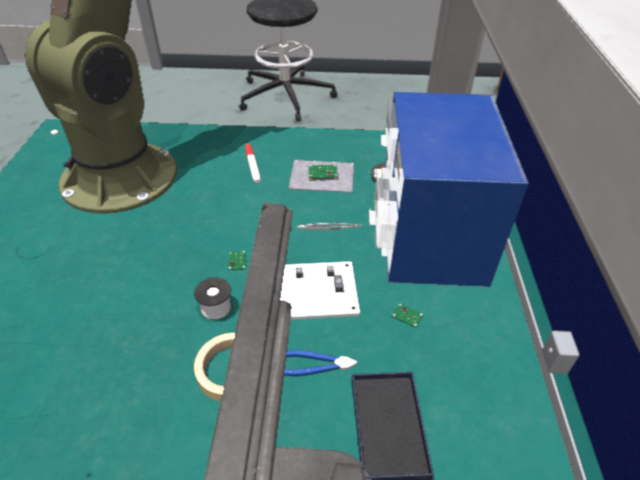

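The top view shows the board on the grey pad near (210,251) and the fixture plate near (366,255). The look-alikes are at (387,187) and (335,324). I'll enlarge both.

```bash
python3 - <<'E'
import cv2
a=cv2.imread('pics/top0.png')
cv2.imwrite('pics/c1.png',cv2.resize(a[215:290,180:245],None,fx=8,fy=8,interpolation=cv2.INTER_CUBIC))
cv2.imwrite('pics/c2.png',cv2.resize(a[218:293,330:402],None,fx=8,fy=8,interpolation=cv2.INTER_CUBIC))
b=cv2.imread('pics/side0.png')
cv2.imwrite('pics/c3.png',cv2.resize(b[155:195,285:360],None,fx=8,fy=8,interpolation=cv2.INTER_CUBIC))
E
```

```text
(no output)
```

View pics/c1.png

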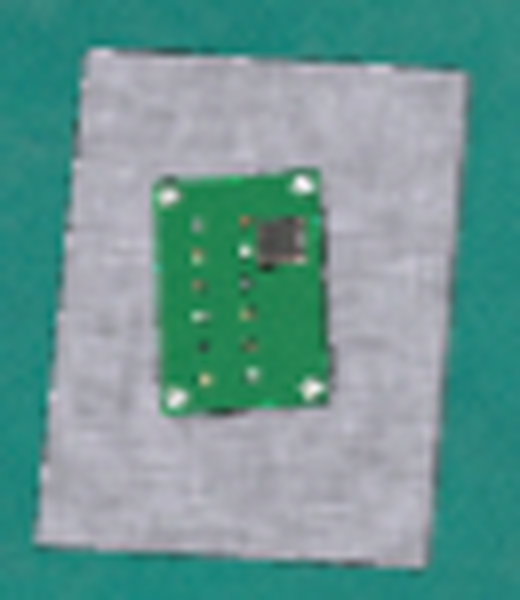

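View pics/c2.png

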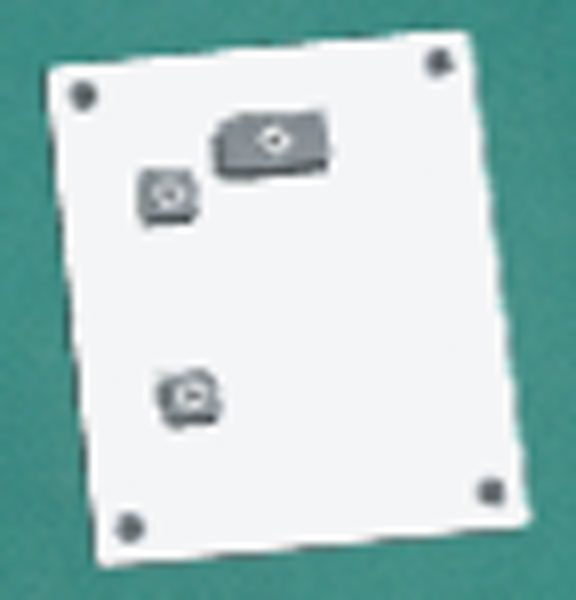

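View pics/c3.png

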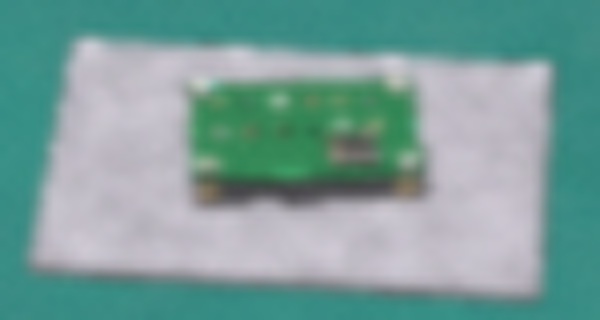

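Crop reading:
- **Board corners:** (155,183), (318,170), (328,400), (165,413). The long axis runs along the image vertical.
- **Plate corners:** (48,70), (470,32), (530,522), (100,566).
- **Stops:** the end stop is at the top, so fixture +x points up in the image. The side stops are on the left, so +y points left.

Next I'll fit the poses.

```bash
cat >> h.py <<'E'
from scipy.optimize import least_squares
def L(n): return dict(np.load(f'pics/{n}.npz'))
def fit(obs,x0):
    # obs: list of (snap, local Nx3 (z world), pix Nx2)
    def f(p):
        c,s=np.cos(p[2]),np.sin(p[2]);o=[]
        for S,P,U in obs:
            for a,u in zip(P,U):
                o+=list(proj(S,[p[0]+c*a[0]-s*a[1],p[1]+s*a[0]+c*a[1],a[2]])-u)
        return np.array(o)
    q=least_squares(f,x0,loss='soft_l1'); return q.x,f(q.x).reshape(-1,2)
def cr(pts,u0,v0,k=8): return [((x+.5)/k-.5+u0,(y+.5)/k-.5+v0) for x,y in pts]
E
python3 - <<'E'
from h import *
T=L('top0');S=L('side0')
pr=lambda n,q:print(n,np.round(q[0],4),'\n',np.round(q[1],1).tolist())
bz=.016
bl=[[.021,.03,bz],[-.021,.03,bz],[-.021,-.03,bz],[.021,-.03,bz]]
# local y ~ world x : yaw ~ -90deg ; image up=+x world, left=+y world
# TL=(+x,+y world): yaw=-pi/2: local y->world +x, local x-> world -y
pix=cr([(155,183),(318,170),(328,400),(165,413)],180,215)
P=[[-.021,.03,bz],[.021,.03,bz],[.021,-.03,bz],[-.021,-.03,bz]]
pr('board',fit([(T,P,pix)],[.5,.25,-1.57]))
# side: image right=+x world?, image far(top)=+y world
ps=cr([(192,82),(410,78),(424,174),(195,184)],285,155)
Ps=[[-.021,-.03,bz],[-.021,.03,bz],[.021,.03,bz],[.021,-.03,bz]]
pr('board side',fit([(S,Ps,ps)],[.5,.25,-1.57]))
pf=cr([(48,70),(470,32),(530,522),(100,566)],330,218)
F=[[.065,.055,.012],[.065,-.055,.012],[-.065,-.055,.012],[-.065,.055,.012]]
q=fit([(T,F,pf)],[.5,-.1,0]);pr('fix',q)
pp=cr([(88,48),(468,72),(426,568),(36,545)],180,215)
G=[[.065,.05,.006],[.065,-.05,.006],[-.065,-.05,.006],[-.065,.05,.006]]
pr('pad',fit([(T,G,pp)],[.5,.25,0]))
for n,u,z in(('loupe',(292,290),.036),('twz',(290,245),.005),('reel',(212,185),.012),('cabinet front low',(293,198),.05)):print(n,ray(T,*u,z).round(3))
# project stop tops
c,s=np.cos(q[0][2]),np.sin(q[0][2])
for st in((-26,28),(26,28),(37,0)):
    X=[q[0][0]+(c*st[0]-s*st[1])/1e3,q[0][1]+(s*st[0]+c*st[1])/1e3,.026]
    u=proj(T,X);print(st,((u-[330,218]+.5)*8-.5).round(),)
E
```

```text
board [ 0.4227  0.0296 -1.4607] 
 [[-0.2, -0.2], [0.1, -0.1], [0.3, 0.2], [-0.2, 0.2]]
board side [ 0.4245  0.0283 -1.464 ] 
 [[-0.7, 0.3], [0.5, 0.0], [0.4, 0.0], [-0.2, -0.4]]
fix [ 0.426  -0.2867  0.1262] 
 [[-0.2, -0.4], [0.0, -0.5], [0.2, 0.6], [-0.1, 0.3]]
pad [ 0.4207  0.028  -0.0287] 
 [[-0.3, -0.2], [0.5, -0.3], [0.3, 0.3], [-0.4, 0.2]]
loupe [ 0.346 -0.141  0.036]
twz [ 0.442 -0.132  0.005]
reel [0.563 0.035 0.012]
cabinet front low [ 0.53  -0.136  0.05 ]
(-26, 28) [193. 398.]
(26, 28) [171. 195.]
(37, 0) [276. 142.]
```

```bash
cat >> h.py <<'E'
from scipy.spatial.transform import Rotation as Ro
def st():
    s=r.get_state(); print('t%.2f'%s['clock'],'tcp',np.round(s['eef_pos'],4),'rpy',np.round(s['tool_rot'],4),'F',np.round(s['contact_force'],2),'M',np.round(s['torque'],2),'w %.3f'%s['gripper_width'],'q',np.round(s['qpos'],2)); return s
def go(x,y,z,yaw):
    s=st(); R0=Ro.from_euler('xyz',s['tool_rot']); Rt=Ro.from_euler('xyz',[np.pi,0,yaw])
    print('turn',(R0.inv()*Rt).as_rotvec().round(4),'cm',(R0.inv().apply(np.array([x,y,z])-s['eef_pos'])*100).round(2))
E
python3 -c "
from h import *
go(.4236,.029,.12,.109)"
```

```text
t0.10 tcp [0.2632 0.5664 0.2305] rpy [-3.1399  0.      2.7068] F [ 0.   -0.16  0.01] M [ 0.02 -0.01 -0.01] w 1.002 q [-1.03  0.51 -0.24  1.5   0.13  1.15 -0.15]
turn [-6.0000e-04  2.2000e-03  2.5978e+00] cm [-37.19 -41.96  11.12]
```

>>> carry_out(commands=[[[0,0,0.19,-3.7,-4.2,1.1,1],[0,0,0.37,-7.4,-8.4,2.2,1],[0,0,0.56,-11.1,-12.6,3.3,1],[0,0,0.74,-14.8,-16.8,4.4,1],[0,0,0.93,-18.5,-21.0,5.5,1],[0,0,1.11,-22.2,-25.2,6.6,1],[0,0,1.3,-25.9,-29.4,7.7,1],[0,0,1.48,-29.6,-33.6,8.8,1],[0,0,1.67,-33.3,-37.8,9.9,1],[0,0,1.85,-37.19,-41.96,11.12,1],[0,0,2.04,-37.19,-41.96,11.12,1],[0,0,2.22,-37.19,-41.96,11.12,1],[0,0,2.41,-37.19,-41.96,11.12,1],[-0.0006,0.0022,2.598,-37.19,-41.96,11.12,1],[-0.0006,0.0022,2.598,-37.19,-41.96,11.12,1],[-0.0006,0.0022,2.598,-37.19,-41.96,11.12,1]]])

```text
clock: 2.1
eef_pos: [0.4237, 0.0297, 0.12]
tool_rot: [-3.14, -0.001, 0.113]
contact_force: [0.5, 0.1, -0.1]
gripper_width: 1.002
```

```bash
python3 - <<'E'
from h import *
go(.4236,.029,.008,.109)
a=snap('top','top1')['image'];b=snap('side','side1')['image']
cv2.imwrite('pics/c4.png',np.hstack([cv2.resize(a[180:330,130:300],(400,353)),cv2.resize(b[60:210,240:400],(376,353))]))
E
```

```text
t2.10 tcp [0.4237 0.0297 0.12  ] rpy [-3.1403e+00 -5.0000e-04  1.1300e-01] F [ 0.5   0.11 -0.1 ] M [ 0.04 -0.02 -0.03] w 1.002 q [-0.51  0.39  0.53  2.16 -0.32  0.66 -1.22]
turn [-0.0013 -0.0005  0.004 ] cm [-0.03  0.08 11.2 ]
```

View pics/c4.png

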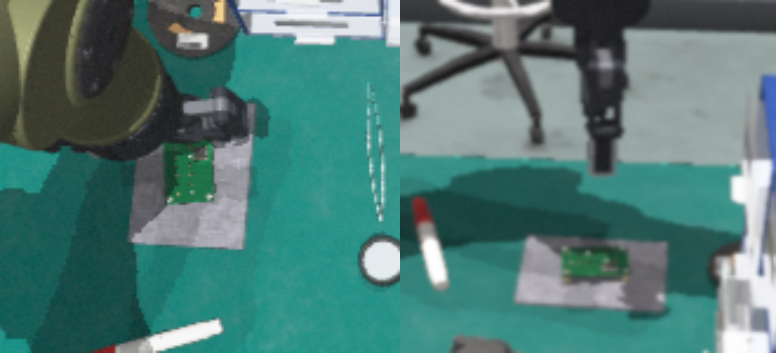

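The gripper is above the board and the board hasn't moved. I'll descend and then close.

>>> carry_out(commands=[[[0,0,0.004,0,0.06,3,1],[0,0,0.004,0,0.06,6,1],[0,0,0.004,0,0.06,8.5,1],[0,0,0.004,0,0.06,10,1],[0,0,0.004,0,0.06,10.8,1],[0,0,0.004,0,0.06,11.2,1],[0,0,0.004,0,0.06,11.2,1]]])

```text
clock: 3.08
eef_pos: [0.4241, 0.0292, 0.0083]
tool_rot: [-3.14, -0.001, 0.105]
contact_force: [-0.7, 0.1, 0.1]
gripper_width: 1.001
```

```bash
python3 - <<'E'
from h import *
go(.4236,.029,.008,.109)
a=snap('top','top2')['image'];b=snap('side','side2')['image']
cv2.imwrite('pics/c5.png',np.hstack([cv2.resize(a[210:300,170:260],(400,400)),cv2.resize(b[120:210,280:370],(400,400))]))
E
```

```text
t3.08 tcp [0.4241 0.0292 0.0083] rpy [-3.140e+00 -1.100e-03  1.051e-01] F [-0.66  0.12  0.14] M [-0.04 -0.01  0.07] w 1.001 q [-0.33  0.59  0.31  2.27 -0.53  0.34 -1.04]
turn [-0.0016 -0.0011 -0.0039] cm [-0.05  0.01  0.03]
```

View pics/c5.png

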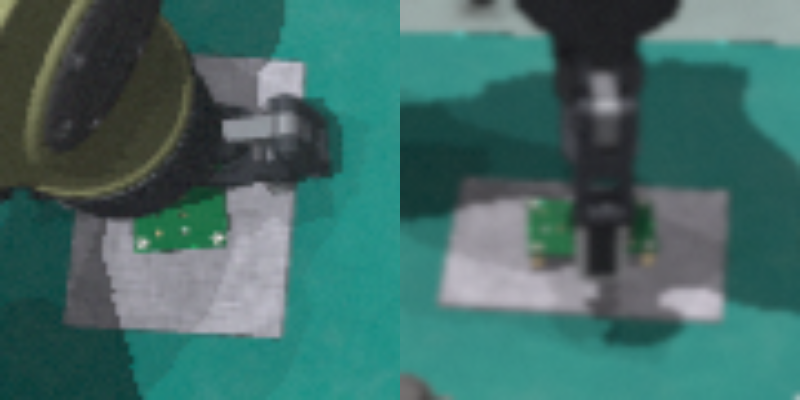

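The fingers straddle the board about half-way along, with no contact force. Closing now.

>>> carry_out(commands=[[[0,0,0,0,0,0,0.4],[0,0,0,0,0,0,0.2],[0,0,0,0,0,0,0.05],[0,0,0,0,0,0,-0.1],[0,0,0,0,0,0,-0.3],[0,0,0,0,0,0,-1],[0,0,0,0,0,0,-1],[0,0,0,0,0,0,-1]]])

```text
clock: 4.18
eef_pos: [0.424, 0.0293, 0.0086]
tool_rot: [-3.14, -0.001, 0.105]
contact_force: [-1.8, 0.1, 10.5]
gripper_width: 0.457
```

>>> carry_out(commands=[[[0,0,0,0,0,-0.5,-1],[0,0,0,0,0,-1.5,-1],[0,0,0,0,0,-3,-1],[0,0,0,0,0,-5,-1],[0,0,0,0,0,-7,-1],[0,0,0,0,0,-9,-1],[0,0,0,0,0,-9,-1],[0,0,0,0,0,-9,-1]]])

```text
clock: 5.18
eef_pos: [0.4237, 0.0292, 0.098]
tool_rot: [-3.14, -0.001, 0.105]
contact_force: [-0.2, -0.3, -0.9]
gripper_width: 0.458
```

```bash
python3 - <<'E'
from h import *
go(.40,-.28,.1,.126)
a=snap('top','top3')['image'];b=snap('side','side3')['image']
cv2.imwrite('pics/c6.png',np.hstack([cv2.resize(a[210:300,170:260],(400,400)),cv2.resize(b[80:170,280:370],(400,400),interpolation=cv2.INTER_CUBIC)]))
E
```

```text
t5.17 tcp [0.4237 0.0292 0.098 ] rpy [-3.140e+00 -8.000e-04  1.052e-01] F [-0.21 -0.29 -0.89] M [ 0.02 -0.04  0.06] w 0.458 q [-0.49  0.43  0.51  2.19 -0.37  0.6  -1.17]
turn [-0.0015 -0.0008 -0.0208] cm [-5.6  30.5  -0.26]
```

View pics/c6.png

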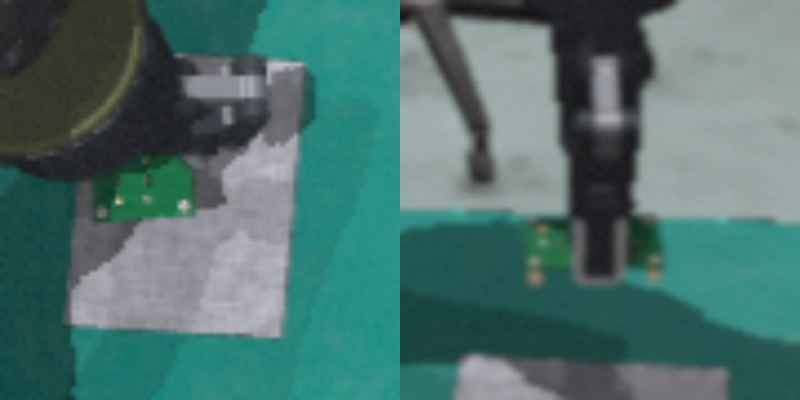

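The board is held, level, and clear of the pad (opening 0.458, about 39–42 mm). I'll carry it to a point 10 mm short of home in x and 8 mm short in y.

```bash
python3 -c "
from h import *
go(.4171,-.2959,.1,.126)"
```

```text
t5.28 tcp [0.4234 0.0291 0.0976] rpy [-3.1402e+00  3.0000e-04  1.0480e-01] F [-0.46 -0.85  0.35] M [-0.01  0.   -0.05] w 0.456 q [-0.49  0.43  0.51  2.19 -0.37  0.6  -1.17]
turn [-0.0014  0.0003 -0.0212] cm [-4.03 32.25 -0.29]
```

>>> carry_out(commands=[[[0,0,-0.005,-0.2,1.5,-0.3,-1],[0,0,-0.01,-0.5,4.5,-0.3,-1],[0,0,-0.015,-1,8.5,-0.3,-1],[0,0,-0.02,-1.5,12.5,-0.3,-1],[-0.0014,0,-0.021,-2,16.5,-0.3,-1],[-0.0014,0,-0.021,-2.5,20.5,-0.3,-1],[-0.0014,0,-0.021,-3,24.5,-0.3,-1],[-0.0014,0,-0.021,-3.5,28,-0.3,-1],[-0.0014,0,-0.021,-3.8,30.5,-0.3,-1],[-0.0014,0,-0.021,-4.03,31.8,-0.3,-1],[-0.0014,0,-0.021,-4.03,32.25,-0.3,-1],[-0.0014,0,-0.021,-4.03,32.25,-0.3,-1],[-0.0014,0,-0.021,-4.03,32.25,-0.3,-1]]])

```text
clock: 6.9
eef_pos: [0.4177, -0.2948, 0.1005]
tool_rot: [-3.141, -0.001, 0.127]
contact_force: [-0.4, -0.7, -0.2]
gripper_width: 0.452
```

```bash
python3 - <<'E'
from h import *
go(.4171,-.2959,.03,.126)
a=snap('top','top4')['image'];b=snap('side','side4')['image']
cv2.imwrite('pics/c7.png',np.hstack([cv2.resize(a[210:300,320:410],(400,400),interpolation=cv2.INTER_CUBIC),cv2.resize(b[200:330,260:390],(400,400),interpolation=cv2.INTER_CUBIC)]))
E
```

```text
t6.90 tcp [ 0.4177 -0.2948  0.1005] rpy [-3.1408e+00 -8.0000e-04  1.2720e-01] F [-0.43 -0.73 -0.25] M [-0.03 -0.02 -0.01] w 0.452 q [ 0.26  0.52  0.45  1.98 -0.34  0.72 -0.52]
turn [-0.0008 -0.0008  0.0012] cm [-0.08  0.11  7.05]
```

View pics/c7.png

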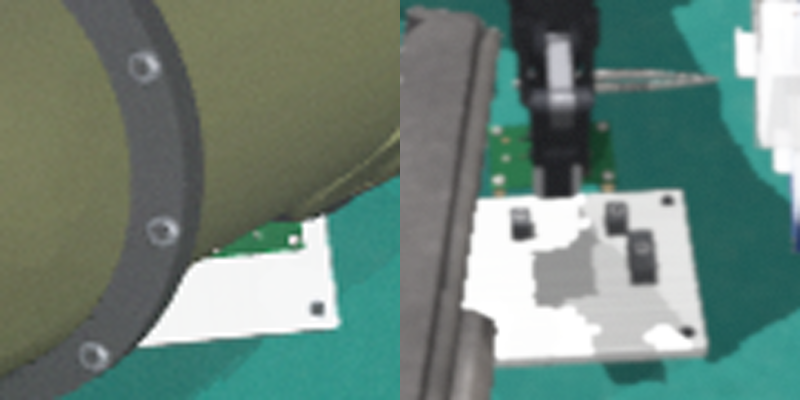

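The board is above the plate, clear of the stops and in front of them. Lowering to about 7 mm over the plate.

>>> carry_out(commands=[[[0,0,0,0,0.05,2,-1],[0,0,0,0,0.05,4,-1],[0,0,0,0,0.05,6,-1],[0,0,0,0,0.05,7.2,-1],[0,0,0,0,0.05,7.8,-1],[0,0,0,0,0.05,7.8,-1],[0,0,0,0,0.05,7.8,-1]]])

```text
clock: 7.88
eef_pos: [0.418, -0.2967, 0.0231]
tool_rot: [3.141, -0.002, 0.126]
contact_force: [-0.2, 0.1, -0.1]
gripper_width: 0.453
```

```bash
python3 - <<'E'
from h import *
go(.4171,-.2959,.0146,.126)
a=snap('top','top5')['image'];b=snap('side','side5')['image']
cv2.imwrite('pics/c8.png',np.hstack([cv2.resize(a[230:290,340:400],(360,360),interpolation=cv2.INTER_CUBIC),cv2.resize(b[240:320,280:360],(440,440),interpolation=cv2.INTER_CUBIC)[:360]]))
E
```

```text
t7.88 tcp [ 0.418  -0.2967  0.0231] rpy [ 3.141e+00 -1.500e-03  1.258e-01] F [-0.19  0.07 -0.1 ] M [ 0.   -0.04  0.05] w 0.453 q [ 0.33  0.64  0.36  2.04 -0.43  0.53 -0.44]
turn [ 0.0006 -0.0015 -0.0002] cm [-0.08 -0.09  0.85]
```

View pics/c8.png

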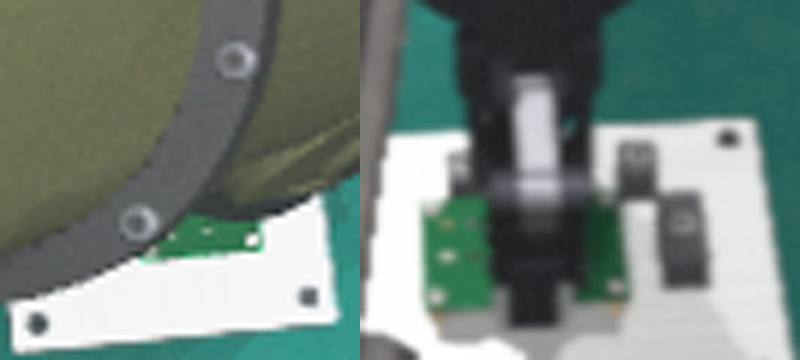

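```bash
python3 - <<'E'
from h import *
S=L('side5')
f=lambda u:((u-[280,240]+.5)*5.5-.5+[360,0]).round(0)
c,s=np.cos(.126),np.sin(.126)
for X in((-.03,-.021),(.03,-.021),(.03,.021),(-.03,.021)):
    print('board',X,f(proj(S,[.418+c*X[0]-s*X[1],-.2967+s*X[0]+c*X[1],.0305])))
for X in((.03,-.014),(.03,.014),(.044,-.014),(.044,.014)):
    print('end',X,f(proj(S,[.426+c*X[0]-s*X[1],-.2867+s*X[0]+c*X[1],.026])))
d=np.array([.418-.426,-.2967+.2867]);print('fixture-frame off',c*d[0]+s*d[1],-s*d[0]+c*d[1])
E
```

```text
board (-0.03, -0.021) [423. 308.]
board (0.03, -0.021) [634. 296.]
board (0.03, 0.021) [621. 187.]
board (-0.03, 0.021) [418. 197.]
end (0.03, -0.014) [661. 263.]
end (0.03, 0.014) [651. 191.]
end (0.044, -0.014) [709. 260.]
end (0.044, 0.014) [698. 188.]
fixture-frame off -0.009193248656840746 -0.008915390015781482
```

The board and stops project within about 1 mm of my model. Travel left is about 9–10 mm in +x and 9 mm in +y (tool −y). Next I set it down.

>>> carry_out(commands=[[[0,-0.0015,0,0,0,0.4,-1],[0,-0.0015,0,0,0,0.65,-1],[0,-0.0015,0,0,0,0.75,-1],[0,-0.0015,0,0,0,0.8,-1],[0,-0.0015,0,0,0,0.8,-1]]])

```text
clock: 8.6
eef_pos: [0.4176, -0.2963, 0.0148]
tool_rot: [-3.141, 0.001, 0.126]
contact_force: [-0.9, 0.5, 3.6]
gripper_width: 0.454
```

```bash
python3 -c "
from h import *
s=st()"
```

```text
t8.60 tcp [ 0.4176 -0.2963  0.0148] rpy [-3.1414e+00  5.0000e-04  1.2560e-01] F [-0.89  0.54  3.64] M [0.26 0.2  0.04] w 0.454 q [ 0.34  0.65  0.35  2.05 -0.44  0.51 -0.43]
```

It touched the plate at about 3.6 N. Sliding towards the corner.

>>> carry_out(commands=[[[0,0,0,0.1,-0.1,0,-1],[0,0,0,0.25,-0.25,0,-1],[0,0,0,0.4,-0.4,0,-1],[0,0,0,0.5,-0.5,0,-1],[0,0,0,0.6,-0.6,0,-1],[0,0,0,0.6,-0.6,0,-1]]])

```text
clock: 9.35
eef_pos: [0.4231, -0.29, 0.0148]
tool_rot: [3.141, 0.0, 0.126]
contact_force: [-2.1, -2.2, 5.2]
gripper_width: 0.457
```

>>> carry_out(commands=[[[0,0,0,0,-0.07,0,-1],[0,0,0,0,-0.13,0,-1],[0,0,0,0,-0.2,0,-1],[0,0,0,0,-0.2,0,-1]]])

```text
clock: 9.85
eef_pos: [0.4232, -0.2879, 0.0148]
tool_rot: [3.141, -0.0, 0.126]
contact_force: [0.9, -3.6, 4.6]
gripper_width: 0.455
```

```bash
cat >> h.py <<'E'
def fx():
    s=st(); c,q=np.cos(.126),np.sin(.126); M=np.array([[c,q],[-q,c]])
    print('fix off mm',(M@(s['eef_pos'][:2]-[.426,-.2867])*1e3).round(2),'F fix',(M@s['contact_force'][:2]).round(2))
E
python3 -c "
from h import *
fx()"
```

```text
t9.85 tcp [ 0.4232 -0.2879  0.0148] rpy [ 3.1409e+00 -2.0000e-04  1.2600e-01] F [ 0.91 -3.56  4.58] M [-0.64 -0.19  0.02] w 0.455 q [ 0.32  0.65  0.35  2.05 -0.44  0.51 -0.45]
fix off mm [-2.93 -0.86] F fix [ 0.46 -3.65]
```

>>> carry_out(commands=[[[0,0,0,0,-0.04,0,-1],[0,0,0,0,-0.08,0,-1],[0,0,0,0,-0.08,0,-1]]])

```text
clock: 10.22
eef_pos: [0.423, -0.2871, 0.0147]
tool_rot: [3.141, -0.0, 0.126]
contact_force: [0.9, -3.9, 5.9]
gripper_width: 0.453
```

```bash
python3 -c "
from h import *
fx()"
```

```text
t10.22 tcp [ 0.423  -0.2871  0.0147] rpy [ 3.141e+00 -1.000e-04  1.259e-01] F [ 0.87 -3.92  5.88] M [-0.65 -0.19  0.02] w 0.453 q [ 0.32  0.65  0.35  2.05 -0.44  0.51 -0.45]
fix off mm [-3.04 -0.05] F fix [ 0.37 -4.  ]
```

>>> carry_out(commands=[[[0,0,0,0,-0.03,0,-1],[0,0,0,0,-0.06,0,-1],[0,0,0,0,-0.06,0,-1]]])

```text
clock: 10.6
eef_pos: [0.4229, -0.2866, 0.0147]
tool_rot: [3.141, -0.0, 0.126]
contact_force: [0.7, -4.4, 5.3]
gripper_width: 0.453
```

```bash
python3 -c "
from h import *
fx()"
```

```text
t10.60 tcp [ 0.4229 -0.2866  0.0147] rpy [ 3.1409 -0.      0.1258] F [ 0.68 -4.35  5.33] M [-0.7  -0.18 -0.05] w 0.453 q [ 0.32  0.65  0.35  2.05 -0.44  0.51 -0.45]
fix off mm [-3.09  0.47] F fix [ 0.13 -4.4 ]
```

>>> carry_out(commands=[[[0,0,0,0,-0.04,0,-1],[0,0,0,0,-0.08,0,-1],[0,0,0,0,-0.08,0,-1]]])

```text
clock: 10.98
eef_pos: [0.4228, -0.2861, 0.0148]
tool_rot: [3.14, -0.0, 0.126]
contact_force: [1.7, -5.1, 3.7]
gripper_width: 0.451
```

```bash
python3 - <<'E'
from h import *
fx()
b=snap('side','side6')['image']
cv2.imwrite('pics/c9.png',cv2.resize(b[240:320,285:365],(600,600),interpolation=cv2.INTER_CUBIC))
E
```

```text
t10.97 tcp [ 0.4228 -0.2861  0.0148] rpy [ 3.1404e+00 -1.0000e-04  1.2560e-01] F [ 1.73 -5.11  3.7 ] M [-1.02 -0.32  0.05] w 0.451 q [ 0.32  0.65  0.35  2.05 -0.44  0.51 -0.45]
fix off mm [-3.12  0.96] F fix [ 1.08 -5.28]
```

View pics/c9.png

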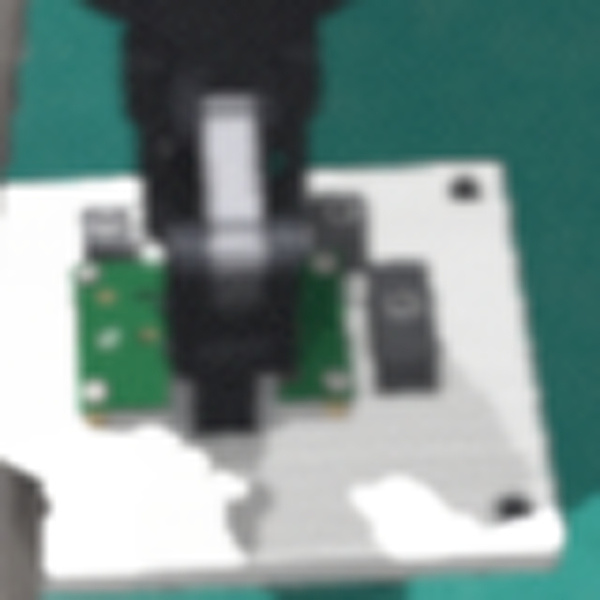

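The board's long edge is at the side stops (row ~262), and about 3–4 mm remains to the end stop (columns 352 to 375). Now 1 mm more in +y.

>>> carry_out(commands=[[[0,0,0,0,-0.05,0,-1],[0,0,0,0,-0.1,0,-1],[0,0,0,0,-0.1,0,-1]]])

```text
clock: 11.4
eef_pos: [0.4228, -0.286, 0.0148]
tool_rot: [3.139, -0.0, 0.125]
contact_force: [1.6, -8.0, 4.2]
gripper_width: 0.453
```

```bash
python3 -c "
from h import *
fx()"
```

```text
t11.40 tcp [ 0.4228 -0.286   0.0148] rpy [ 3.139e+00 -4.000e-04  1.251e-01] F [ 1.55 -7.97  4.21] M [-1.53 -0.25  0.01] w 0.453 q [ 0.31  0.65  0.35  2.05 -0.44  0.51 -0.45]
fix off mm [-3.12  1.09] F fix [ 0.54 -8.1 ]
```

The side stops are reached: 1 mm commanded gave 0.1 mm of motion and +3 N. Now +x.

>>> carry_out(commands=[[[0,0,0,0.07,0,0,-1],[0,0,0,0.14,0,0,-1],[0,0,0,0.2,0,0,-1],[0,0,0,0.2,0,0,-1]]])

```text
clock: 11.9
eef_pos: [0.4229, -0.286, 0.0147]
tool_rot: [3.14, 0.002, 0.124]
contact_force: [-2.9, -8.5, 7.0]
gripper_width: 0.458
```

```bash
python3 -c "
from h import *
fx()"
```

```text
t11.90 tcp [ 0.4229 -0.286   0.0147] rpy [3.1398e+00 2.1000e-03 1.2400e-01] F [-2.95 -8.47  7.  ] M [-1.71  0.75  0.06] w 0.458 q [ 0.31  0.65  0.36  2.05 -0.44  0.51 -0.46]
fix off mm [-3.   1.1] F fix [-3.99 -8.03]
```

>>> carry_out(commands=[[[0,0,0,0.05,0,-0.03,-1],[0,0,0,0.1,0,-0.05,-1],[0,0,0,0.15,0,-0.05,-1],[0,0,0,0.15,0,-0.05,-1]]])

```text
clock: 12.4
eef_pos: [0.423, -0.2859, 0.0148]
tool_rot: [3.14, 0.004, 0.123]
contact_force: [-5.4, -10.0, 2.4]
gripper_width: 0.454
```

```bash
python3 - <<'E'
from h import *
fx()
b=snap('side','side7')['image']
cv2.imwrite('pics/c10.png',cv2.resize(b[240:320,285:365],(600,600),interpolation=cv2.INTER_CUBIC))
E
```

```text
t12.40 tcp [ 0.423  -0.2859  0.0148] rpy [3.1404 0.0041 0.1234] F [ -5.43 -10.     2.36] M [-1.98  1.31  0.1 ] w 0.454 q [ 0.31  0.65  0.36  2.05 -0.44  0.51 -0.46]
fix off mm [-2.86  1.2 ] F fix [-6.64 -9.24]
```

View pics/c10.png

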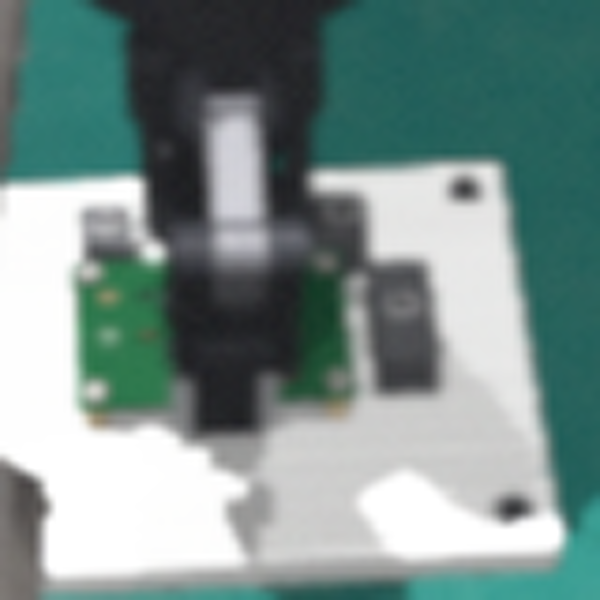

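A ~3 mm gap to the end stop remains, so friction on the side stops is holding the board. I'll ease the y push, slide x, then push y again.

>>> carry_out(commands=[[[0,0,0,-0.1,0.1,0,-1],[0,0,0,-0.1,0.2,0,-1],[0,0,0,-0.1,0.25,0,-1],[0,0,0,-0.1,0.25,0,-1]]])

```text
clock: 12.95
eef_pos: [0.423, -0.286, 0.0147]
tool_rot: [-3.139, 0.004, 0.125]
contact_force: [-3.7, -2.1, 7.5]
gripper_width: 0.453
```

```bash
python3 -c "
from h import *
fx()"
```

```text
t12.95 tcp [ 0.423  -0.286   0.0147] rpy [-3.1393  0.0036  0.1252] F [-3.69 -2.12  7.5 ] M [-0.66  0.88  0.06] w 0.453 q [ 0.31  0.65  0.36  2.05 -0.44  0.52 -0.45]
fix off mm [-2.91  1.05] F fix [-3.93 -1.64]
```

>>> carry_out(commands=[[[0,0,0,0.05,0.05,-0.05,-1],[0,0,0,0.1,0.05,-0.05,-1],[0,0,0,0.15,0.05,-0.05,-1],[0,0,0,0.2,0.05,-0.05,-1],[0,0,0,0.2,0.05,-0.05,-1]]])

```text
clock: 13.58
eef_pos: [0.4272, -0.2866, 0.0155]
tool_rot: [-3.141, 0.001, 0.126]
contact_force: [-0.3, -0.5, -0.0]
gripper_width: 0.454
```

```bash
python3 -c "
from h import *
fx()"
```

```text
t13.57 tcp [ 0.4272 -0.2866  0.0155] rpy [-3.1412e+00  7.0000e-04  1.2620e-01] F [-0.25 -0.53 -0.01] M [-0.03  0.   -0.02] w 0.454 q [ 0.31  0.66  0.36  2.04 -0.44  0.52 -0.46]
fix off mm [ 1.21 -0.05] F fix [-0.32 -0.49]
```

It's free now, hovering under 1 mm above the plate. Nudging +x to the end stop.

>>> carry_out(commands=[[[0,0,0,0.05,0,0,-1],[0,0,0,0.1,0,0,-1],[0,0,0,0.1,0,0,-1]]])

```text
clock: 13.95
eef_pos: [0.4275, -0.2867, 0.0155]
tool_rot: [-3.141, 0.001, 0.125]
contact_force: [-2.4, 0.7, -0.4]
gripper_width: 0.449
```

```bash
python3 - <<'E'
from h import *
fx()
b=snap('side','side8')['image']
cv2.imwrite('pics/c11.png',cv2.resize(b[240:320,285:365],(600,600),interpolation=cv2.INTER_CUBIC))
E
```

```text
t13.95 tcp [ 0.4275 -0.2867  0.0155] rpy [-3.1411e+00  1.4000e-03  1.2550e-01] F [-2.4   0.7  -0.37] M [ 0.01  0.47 -0.03] w 0.449 q [ 0.31  0.66  0.36  2.04 -0.44  0.52 -0.46]
fix off mm [ 1.52 -0.23] F fix [-2.29  1.  ]
```

View pics/c11.png

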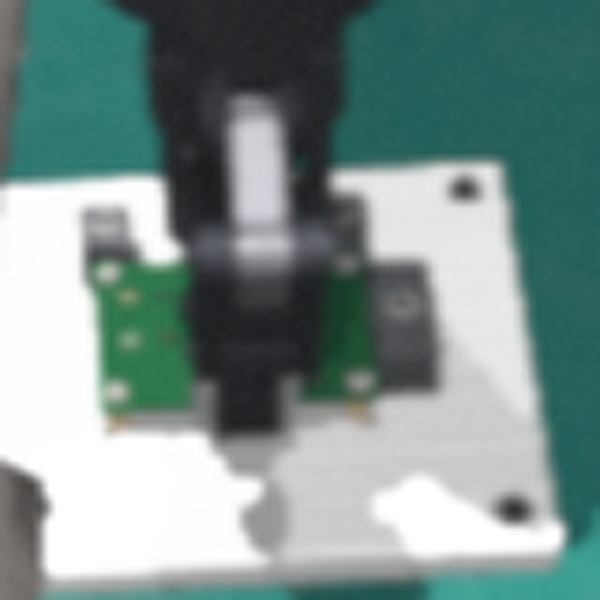

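The board's short edge now bears on the end stop (column ~372), Fx about −2.3 N. Pushing +y now.

>>> carry_out(commands=[[[0,0,0,0,-0.06,0,-1],[0,0,0,0,-0.12,0,-1],[0,0,0,0,-0.18,0,-1],[0,0,0,0,-0.18,0,-1]]])

```text
clock: 14.5
eef_pos: [0.4275, -0.2857, 0.0156]
tool_rot: [3.141, 0.001, 0.125]
contact_force: [-4.0, -3.8, -0.5]
gripper_width: 0.453
```

```bash
python3 -c "
from h import *
fx()"
```

```text
t14.50 tcp [ 0.4275 -0.2857  0.0156] rpy [3.1408e+00 1.0000e-03 1.2510e-01] F [-3.97 -3.8  -0.51] M [-0.72  0.86 -0.04] w 0.453 q [ 0.31  0.65  0.36  2.04 -0.44  0.52 -0.46]
fix off mm [1.59 0.85] F fix [-4.42 -3.27]
```

>>> carry_out(commands=[[[0,0,0,0.03,-0.06,0.03,-1],[0,0,0,0.06,-0.12,0.06,-1],[0,0,0,0.1,-0.18,0.08,-1],[0,0,0,0.1,-0.18,0.08,-1]]])

```text
clock: 15.0
eef_pos: [0.4275, -0.2855, 0.0152]
tool_rot: [3.139, 0.001, 0.124]
contact_force: [-6.2, -6.1, 3.3]
gripper_width: 0.453
```

```bash
python3 -c "
from h import *
fx()"
```

```text
t15.00 tcp [ 0.4275 -0.2855  0.0152] rpy [3.1386e+00 1.3000e-03 1.2350e-01] F [-6.2  -6.09  3.26] M [-1.47  1.52  0.03] w 0.453 q [ 0.3   0.66  0.36  2.04 -0.44  0.52 -0.46]
fix off mm [1.67 1.03] F fix [-6.92 -5.26]
```

>>> carry_out(commands=[[[0,0,0,0.02,-0.06,0,-1],[0,0,0,0.04,-0.12,0,-1],[0,0,0,0.04,-0.15,0,-1],[0,0,0,0.04,-0.15,0,-1],[0,0,0,0.04,-0.15,0,-1],[0,0,0,0.04,-0.15,0,-1]]])

```text
clock: 15.75
eef_pos: [0.4276, -0.2854, 0.0153]
tool_rot: [3.136, 0.001, 0.123]
contact_force: [-7.8, -10.2, 2.2]
gripper_width: 0.455
```

```bash
python3 - <<'E'
from h import *
fx()
b=snap('side','side9')['image']
cv2.imwrite('pics/c12.png',cv2.resize(b[240:320,285:365],(600,600),interpolation=cv2.INTER_CUBIC))
a=snap('top','top9');fx()
E
```

```text
t15.75 tcp [ 0.4276 -0.2854  0.0153] rpy [3.1365e+00 1.2000e-03 1.2250e-01] F [ -7.83 -10.17   2.22] M [-2.31  1.69 -0.02] w 0.455 q [ 0.3   0.65  0.36  2.04 -0.44  0.51 -0.46]
fix off mm [1.75 1.12] F fix [-9.05 -9.11]
t15.85 tcp [ 0.4275 -0.2854  0.0153] rpy [3.1365e+00 1.3000e-03 1.2250e-01] F [ -7.62 -10.61   1.63] M [-2.27  1.71 -0.  ] w 0.453 q [ 0.3   0.65  0.36  2.04 -0.44  0.51 -0.46]
fix off mm [1.7  1.11] F fix [-8.9  -9.57]
```

View pics/c12.png

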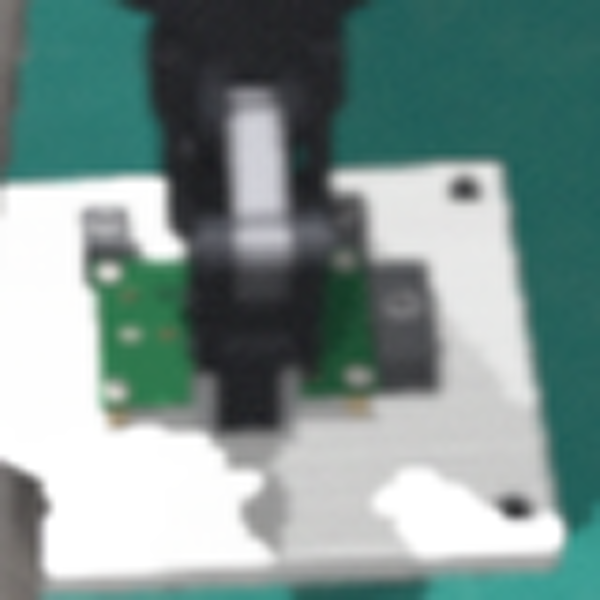

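View pics/top9.png

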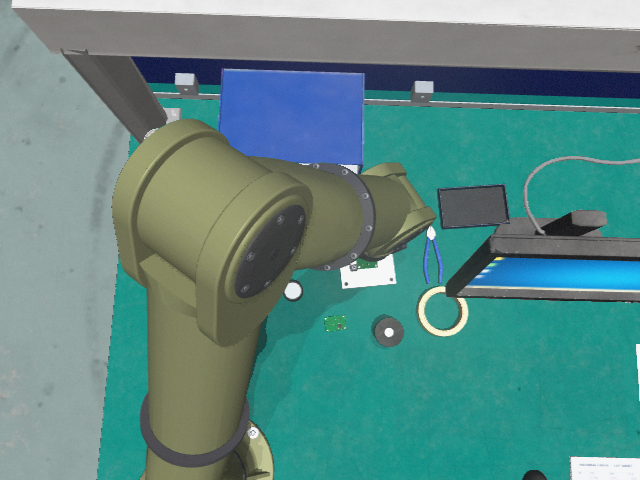

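Both edges look seated at (105,270), (345,258) and (372,330). Bench objects seen from the top are where they were. A little more y force gives margin over friction, followed by a settling check.

>>> carry_out(commands=[[[0,0,0,0.02,-0.05,0,-1],[0,0,0,0.03,-0.1,0,-1],[0,0,0,0.03,-0.12,0,-1],[0,0,0,0.03,-0.12,0,-1],[0,0,0,0.03,-0.12,0,-1],[0,0,0,0.03,-0.12,0,-1],[0,0,0,0.03,-0.12,0,-1],[0,0,0,0.03,-0.12,0,-1]]])

```text
clock: 16.85
eef_pos: [0.4276, -0.2853, 0.0154]
tool_rot: [3.135, 0.001, 0.122]
contact_force: [-8.5, -13.9, 0.4]
gripper_width: 0.453
```

```bash
python3 - <<'E'
from h import *
fx()
b=snap('side','side10')['image']
cv2.imwrite('pics/c13.png',cv2.resize(b[240:320,285:365],(600,600),interpolation=cv2.INTER_CUBIC))
cv2.imwrite('pics/c13b.png',b)
fx()
E
```

```text
t16.85 tcp [ 0.4276 -0.2853  0.0154] rpy [3.1347e+00 1.2000e-03 1.2170e-01] F [ -8.46 -13.86   0.44] M [-2.91  1.83  0.06] w 0.453 q [ 0.3   0.65  0.36  2.04 -0.44  0.51 -0.47]
fix off mm [1.77 1.18] F fix [-10.14 -12.68]
t16.90 tcp [ 0.4276 -0.2853  0.0154] rpy [3.1348e+00 1.2000e-03 1.2180e-01] F [ -8.63 -14.52   0.84] M [-2.91  1.81 -0.02] w 0.455 q [ 0.3   0.65  0.36  2.04 -0.44  0.51 -0.47]
fix off mm [1.76 1.19] F fix [-10.38 -13.33]
```

View pics/c13.png

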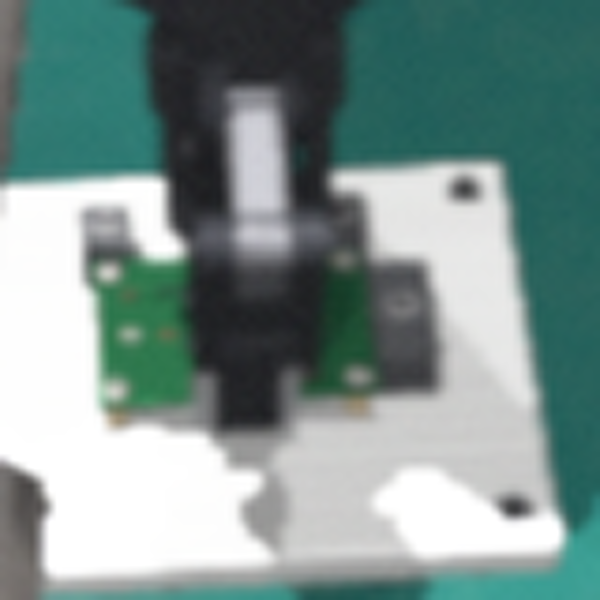

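View pics/c13b.png

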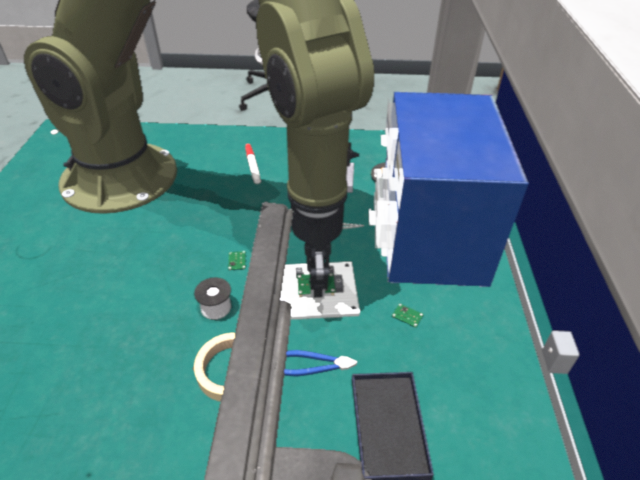

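The board sits in the corner on both kinds of stop, at rest and still gripped. The readings are steady, so I'm handing it in.

```bash
python3 -c "
from h import *
r.sign_off(); fx()"
```

```text
the job is handed in; nothing more can be done
the job is handed in; nothing more can be done
```

I picked the board up from the pad by its long edges and set it on the fixture. I then pressed it against the end stop and both side stops, and handed in still gripping and pushing, at about 17 s.

**Last checks, just before handing in:**
- **Push:** the wrist read about 10 N in the fixture's +x and 13 N in +y, steady over two readings. Those figures include some friction, so the load on the stops themselves is somewhat lower.
- **Angle:** the tool was within about 0.005 rad of the fixture's measured direction, and its tilt was about 0.007 rad.
- **Height:** the tool stood about 0.7 mm higher than when the board first touched the plate. The centre should be about 21.8 mm up, inside the 18–23.5 mm band.
- **Picture:** both edges looked tight against the stops. In the views I had, the other things looked to be where they started, though the arm hid some of them in the last views.

**What went wrong or disagreed:**
- **First x push:** it stuck on side-stop friction with about 3 mm still to go. I eased off, lifted slightly, touched the end stop first and then pushed in y again.
- **Home position:** the tool stopped about 1.8 mm in x and 1.2 mm in y beyond the home I measured from the pictures. I put that down to camera calibration and where the grip sits on the board, since the stops were felt at those points.
- **After handing in:** I could not take a further reading, so the final second is unchecked.

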